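# Screw a pinned hose elbow into the clamped coupling, tight and pointing at the rib

### The arm

A 6-joint arm with a two-finger parallel gripper is mounted at the origin on a cart in front of the work surface, level with it; the furniture and walls round the work are solid. World frame = base frame: x ahead of the robot, y to its left, z up, the work surface at z = 0. Lengths are in m, angles in rad, forces in N, time in s.
With the tool pointing down it reaches from about 0.35 to 0.975 m from the base axis. Payload 4.9 kg.
Tool frame: the origin (TCP) lies on the mounting face of the last link; the fingertips stand 173 mm ahead of it and the grasp point (between the pads) lies 155 mm ahead of it; z points along the fingers, y is the line along which they close (so a half turn about z gives the same grasp; the last joint's range is limited). The gripper opens to 85 mm and grips with 20 to 120 N. Pads are 22 mm wide; open, the fingers measure 114 mm over their backs; the gripper's body (76 mm by 85 mm) begins 54 mm behind the grasp point. The pads swing forward as they close: fully open they stand 13 mm farther back than shut.
Start: joints at [1.125, 0.053, 1.613, -0, 1.476, -0.119], TCP at [0.201, 0.592, 0.405] pointing down, gripper open.
Joint ranges: [-3.01, 3.01], [-1.01, 2.22], [0.06, 2.58], [-1.02, 4.17], [0.09, 2.62], [-3.14, 3.14]. Speed limits (rad/s): [2.57, 2.57, 3.14, 3.14, 3.14, 3.14].

### API

Orientations are given as a unit quaternion [w, x, y, z].
In Python, from station import get_state, camera, calibration, job_done gives the robot as it stands.
- The arm moves only by the tool send_rows, never from a script. Its argument "deltas" is a list of rows, each a list of 3 entries, a list of its own where there are three numbers: the closure in counts, from 0 (fully open) to 255 (shut), then the shift along the tool's x, y, z in m, then the turn, a rotation vector about the tool's x, y, z in rad. In form: [[claw, [x, y, z], [wx, wy, wz]], ...]. A call has 1 to 10 rows; each row is the pose to reach, as a shift and turn from the pose commanded when the call began, along the tool's axes at that moment; what a row does not reach only later rows make up. A row lasts 1/12 s, in which the tool goes at most 41.7 mm and 7.16 degrees, less where a joint would pass 70% of its speed; a pose out of reach is approached as far as the arm can. A call with a gripper value outside its range is refused whole. The fingers move at their own pace and stop on an object; "newtons" is the grip in N (left out, the last holds). Time passes only in rows, so rows that repeat a pose let the fingers close. It gives the time, the measured TCP pose, the force, the opening and the grip force at its end, in the units of the state.
- get_state(): the state, without advancing time (a new reading comes with each control period).
- camera(name): name is "scene" or "top" or "wrist"; returns the picture (420x560x3 uint8, blue, green, red); there is no depth.
- calibration(name): a dict with "camera_matrix" (3x3 intrinsics, pixels), "world_to_cam" (4x4, takes a point from world to camera coordinates). Camera axes: x right, y up, looking along -z (the intrinsics and any distortion apply to the point x, -y, -z); pixel columns grow to the right and rows downward; lengths in m; the calibration is good to about 2 mm. A picture is of the moment at which its call begins: read the wrist's pose just before it. calibration takes no time and is no camera call; for the wrist camera it gives the pose at the moment of the call.
- job_done(): hands the job in; it is judged then, once.
The state is a dict: "time_s": time; "joint_pos": joint angles; "joint_vel": joint speeds; "effort": joint torques, N m; "tool_pos": TCP position; "ee_rot": TCP orientation; "wrist_force": force on the tool from outside, world axes, zero at the start; "moment": the same for the moment, N m; "width": finger opening in m; "grip_force": force on a finger pad.
Only numpy, scipy, OpenCV 4.12 (cv2) and the standard library are available. Lean on these libraries where they do the work, as an engineer would, in place of code of your own. Each camera call takes 0.05 s, during which the arm holds its last target. There are 200 camera calls.

### The job

Take the brass hose elbow from its wooden stand and screw it into the steel coupling held in the little vise: feel for the start of the thread with light pressure (its slots can be well off from where they should be), then turn it clockwise, letting it draw itself down, until it goes stiff against the seal and its outlet points over the rib on the coupling's rim. Stop there, do not turn past the rib, do not force it at any time, and let go, leaving the other things on the bench alone.

Things in the scene. Friction and masses are not known exactly. Their poses are not given: they have to be found in the camera images.
- elbow_centre (a point): Brass elbow, 0.22 kg, screwed in by two pins: centre of its upright hexagon, on its axis. z up the axis, x along the level outlet. Hexagon 30 mm across flats, flats facing +y and -y (grip there), from 18 mm below to 18 mm above this point; 5 mm domed cap on top. Under it a flange 48 mm across, 5 mm thick, underside 23 mm below this point.
- elbow_outlet (a point): End of the elbow's outlet barb (16 mm thick), 46 mm from the elbow's axis along its x, level with elbow_centre.
- elbow_pins (a point): Middle of the elbow's two pins, on its axis, 39 mm below elbow_centre. The pins, 4.8 mm thick, stick out of the 22.8 mm stem along +x and -x to 17 mm from the axis; the stem's tapered nose ends 12 mm lower. The elbow starts in the stand, flange on the stand's top; lift it straight up by 35 mm to clear it.
- stand: Fixed wooden block 80 x 80 x 30 mm with a 40 mm hole through its middle; origin under its centre.
- coupling_mouth (a point): On the bore's axis at the top of the coupling's rubber seal ring (49.6 mm outside, 39.6 inside), 61 mm above the bench; z up, x towards the rib. The seal gives: 2.5 N per mm, 5.5 mm travel. The steel coupling (60 mm across, rim 56 mm high, bore 38.4 mm) is fixed in a vise (base 104 x 84 mm, jaws 42 mm high). Over 35 N between elbow and coupling is forcing it.
- coupling_rib (a point): Outer end of the small rib (14 x 6 x 10 mm) on the coupling's rim, 41.5 mm from the bore's axis along coupling_mouth's x: the elbow's outlet must end pointing over it, at 0 degrees about the axis.
- coupling_ledge (a point): On the bore's axis level with the flat top of the thread ledge inside (26 mm inside), 9 mm below coupling_mouth. It has two opposite slots, passing a pin with 4 degrees to spare either way, 60 degrees anticlockwise from above of the rib, and opposite. The insert sits up to 26 degrees off either way, unmeasured. Pins on the ledge: elbow_centre 32 to 33 mm above coupling_mouth.
- coupling: The vise with the coupling, origin under the bore. Pins through the slots, flange just on the seal: elbow_centre 23 mm above coupling_mouth, 9 to 10 mm lower than on the ledge. From 8 degrees on, clockwise turning draws it down against the seal, 2 mm in 14 degrees, then 1.7 mm per 60, getting stiff (to 1 N m, 12 N); friction holds it. Over the rib it ends 18.5 to 21.8 mm above. Stop 95 degrees past the slot.
- brass_tee: Brass pipe tee lying on its side, 38 x 49 x 23 mm; bystander, loose; origin under its middle.
- tape_measure: Yellow tape measure, 37 x 81 x 62 mm; bystander, loose; origin under its middle.
- spanner_19: Open-end spanner, 38 x 220 x 8 mm; bystander, loose; origin under its middle.
- bolt_m10: Short bolt with nut, 19 x 61 x 16 mm; bystander, loose; origin under its middle.
- grey_bit_case: Grey plastic bit case, 55 x 74 x 38 mm; bystander, loose; origin under its middle.
- spark_plug: Old spark plug, 21 x 62 x 18 mm; bystander, loose; origin under its middle.
- spanner_17: Spanner, 34 x 196 x 8 mm; bystander, loose; origin under its middle.
- bolt_m12: Bolt with nut, 23 x 77 x 20 mm; bystander, loose; origin under its middle.
There are look-alikes about, which are no part of the job. Of the things shaped like the part that bears elbow_centre, the brass one is meant.

How it is judged:
By the outcome, as a careful person would: the job done as asked, in the order asked, and still so for the second after the job is handed in, with the robot touching nothing.
It also fails if it takes over 72 s, if anything falls off the work surface, if the arm or the gripper's body presses on something with over 40 N, if the wrist force passes 120 N, or if a joint passes its speed limit or range.

## Working session

There is one attempt and no reset: what is moved stays moved. The work goes in short steps, Python scripts to look and compute and a tool call to move; the robot and the scene stay as the last step left them, time stands still between calls to the robot, and variables do not carry over. Pictures are saved under pics/ and viewed, at most 10 in all, crops included, and the job is handed in when it is done.

Besides the shell and the picture viewer there is one more tool, called after "Request:" as a command line: name --argument value ..., lists and objects as JSON in quotes. send_rows: Moves the arm, as the interface text tells. Its arguments: {"type":"object","properties":{"deltas":{"type":"array"},"newtons":{"type":"number"}},"required":["deltas"]}

```bash
mkdir -p pics; cat > h.py <<'E'
import numpy as np,cv2
from station import *
def ray(name,px,cal=None):
    c=cal or calibration(name);K=np.array(c["camera_matrix"]);T=np.array(c["world_to_cam"])
    d=c.get("distortion",c.get("dist_coeffs"))
    p=cv2.undistortPoints(np.array([[px]],float),K,np.array(d,float) if d is not None else None)[0,0]
    R=T[:3,:3];o=-R.T@T[:3,3];v=R.T@np.array([p[0],-p[1],-1]);return o,v/np.linalg.norm(v)
def plane(name,px,z,cal=None):
    o,v=ray(name,px,cal);return o+v*(z-o[2])/v[2]
def proj(name,P,cal=None):
    c=cal or calibration(name);K=np.array(c["camera_matrix"]);T=np.array(c["world_to_cam"])
    q=T[:3,:3]@np.array(P)+T[:3,3];q=q*[1,-1,-1];u=K@(q/q[2]);return u[:2]
E
python3 - <<'E'
from h import *
s=camera("scene");t=camera("top")
cv2.imwrite("pics/scene.png",s);cv2.imwrite("pics/top.png",t)
np.set_printoptions(precision=3,suppress=True)
for n in("scene","top"):
    c=calibration(n);print(c.keys(),c)
print(get_state())
E
```

```text
dict_keys(['camera_matrix', 'world_to_cam']) {'camera_matrix': array([[452.882,   0.   , 281.896],
       [  0.   , 452.882, 213.078],
       [  0.   ,   0.   ,   1.   ]]), 'world_to_cam': array([[ 0.445, -0.895,  0.019, -0.239],
       [ 0.594,  0.311,  0.742, -0.344],
       [-0.67 , -0.319,  0.67 , -1.036],
       [ 0.   ,  0.   ,  0.   ,  1.   ]])}
dict_keys(['camera_matrix', 'world_to_cam']) {'camera_matrix': array([[423.634,   0.   , 276.97 ],
       [  0.   , 423.634, 211.597],
       [  0.   ,   0.   ,   1.   ]]), 'world_to_cam': array([[-0.021, -1.   , -0.   ,  0.005],
       [ 0.996, -0.021,  0.087, -0.484],
       [-0.087,  0.001,  0.996, -1.243],
       [ 0.   ,  0.   ,  0.   ,  1.   ]])}
{'time_s': 0.1, 'joint_pos': array([ 1.125,  0.053,  1.614,  0.   ,  1.476, -0.119]), 'joint_vel': array([ 0.001, -0.   , -0.003, -0.002,  0.002, -0.001]), 'effort': array([ -0.   , -39.49 , -37.137,  -0.   ,   0.004,  -0.   ]), 'tool_pos': array([0.201, 0.592, 0.404]), 'ee_rot': array([-0.   ,  0.163,  0.987, -0.001]), 'wrist_force': array([-0.502,  0.343, -0.501]), 'moment': array([ 0.028, -0.036,  0.012]), 'grip_force': 0.0, 'width': 0.08570768062316247}
```

View pics/scene.png

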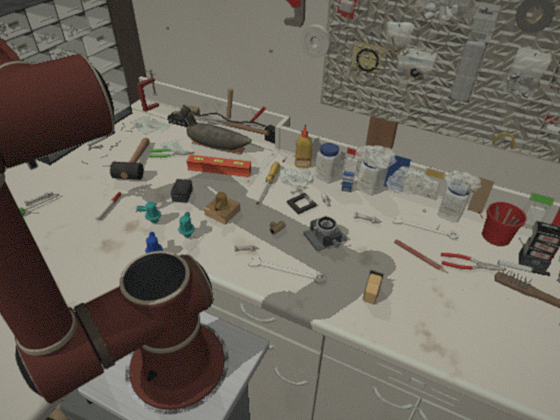

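View pics/top.png

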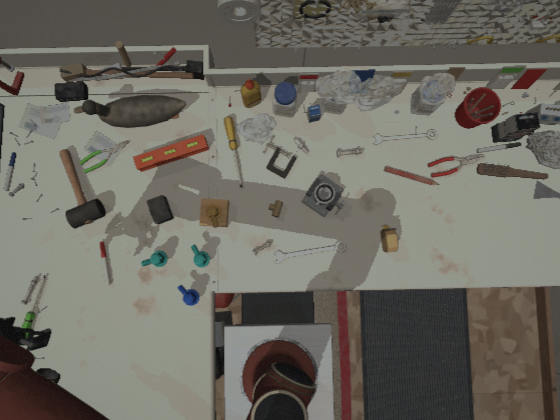

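Candidates shaped like the elbow: teal ones at top (155,258) and (201,256), a blue one at (189,295), and a brass-coloured one in the wooden stand at (213,212). The last one fits, being brass and in the stand. The coupling is at top (323,192). I'll confirm with enlarged crops.

```bash
python3 - <<'E'
from h import *
np.set_printoptions(precision=4,suppress=True)
s=cv2.imread("pics/scene.png");t=cv2.imread("pics/top.png")
f=lambda im,x,y,w=25:cv2.resize(im[y-w:y+w,x-w:x+w],(400,300) if 0 else (300,300),interpolation=cv2.INTER_CUBIC)
cv2.imwrite("pics/crop.png",np.vstack([np.hstack([f(s,222,205),f(s,323,232)]),np.hstack([f(t,214,212),f(t,323,193)])]))
print("elbow",plane("top",(213,211),.076),"stand",plane("top",(214,212),.03),"coupl",plane("top",(323,192),.058))
st=get_state();c=calibration("wrist");T=np.array(c["world_to_cam"]);print(c["camera_matrix"])
from scipy.spatial.transform import Rotation as R
q=st["ee_rot"];Rt=R.from_quat(np.r_[q[1:],q[0]]).as_matrix();print(Rt)
print("cam in tool",Rt.T@(-T[:3,:3].T@T[:3,3]-st["tool_pos"]),"\n",T[:3,:3]@Rt)
E
```

```text
elbow [0.4847 0.1775 0.076 ] stand [0.4859 0.1814 0.03  ] coupl [ 0.5352 -0.1401  0.058 ]
[[369.0528   0.     283.1952]
 [  0.     369.0528 209.9753]
 [  0.       0.       1.    ]]
[[-0.9471  0.321  -0.0008]
 [ 0.321   0.9471 -0.0017]
 [ 0.0002 -0.0019 -1.    ]]
cam in tool [0.0818 0.0001 0.0304] 
 [[ 0.0003  1.     -0.0005]
 [ 0.9481 -0.0001  0.3181]
 [ 0.3181 -0.0006 -0.9481]]
```

View pics/crop.png

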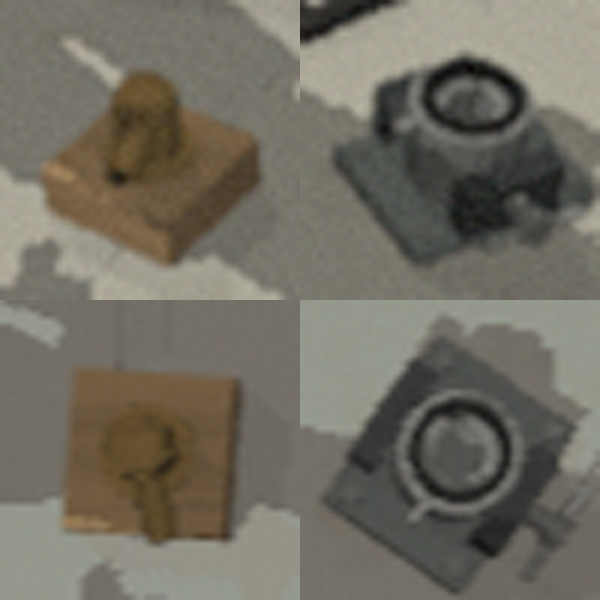

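The crops confirm it: the brass elbow is in the wooden stand, with its outlet pointing toward the robot (azimuth about 190°). The coupling's rib is at lower left (crop 412,520), azimuth about 145°. I'll move over the elbow for a wrist view.

Request:
send_rows --deltas '[[0, [-0.402, -0.301, 0.055], [0, 0, -0.5]], [0, [-0.402, -0.301, 0.055], [0, 0, -0.5]], [0, [-0.402, -0.301, 0.055], [0, 0, -0.5]], [0, [-0.402, -0.301, 0.055], [0, 0, -0.5]], [0, [-0.402, -0.301, 0.055], [0, 0, -0.5]], [0, [-0.402, -0.301, 0.055], [0, 0, -0.5]], [0, [-0.402, -0.301, 0.055], [0, 0, -0.5]], [0, [-0.402, -0.301, 0.055], [0, 0, -0.5]], [0, [-0.402, -0.301, 0.055], [0, 0, -0.5]], [0, [-0.402, -0.301, 0.055], [0, 0, -0.5]]]'

```text
time_s: 0.93
tool_pos: [0.4316, 0.254, 0.3596]
ee_rot: [-0.0, -0.087, 0.996, -0.0]
wrist_force: [-0.0, -0.1, -0.7]
width: 0.0851
grip_force: 0.0
```

Request:
send_rows --deltas '[[0, [-0.039, -0.084, 0.01], [0, 0, 0]], [0, [-0.039, -0.084, 0.01], [0, 0, 0]], [0, [-0.039, -0.084, 0.01], [0, 0, 0]], [0, [-0.039, -0.084, 0.01], [0, 0, 0]], [0, [-0.039, -0.084, 0.01], [0, 0, 0]]]'

```text
time_s: 1.35
tool_pos: [0.484, 0.1797, 0.3496]
ee_rot: [-0.001, -0.086, 0.996, 0.0]
wrist_force: [-0.0, 0.2, 0.5]
width: 0.0855
grip_force: 0.0
```

```bash
cat >> h.py <<'E'
from scipy.spatial.transform import Rotation as Rn
np.set_printoptions(precision=4,suppress=True)
def tool():
    st=get_state();q=st["ee_rot"];return st,Rn.from_quat(np.r_[q[1:],q[0]]).as_matrix()
def delta(P,az):
    "tool-axis shift to world TCP P and turn about tool z to azimuth az (deg)"
    st,R=tool();a=np.degrees(np.arctan2(R[1,0],R[0,0]));d=(az-a+180)%360-180
    print("az",a,"shift",R.T@(np.array(P)-st["tool_pos"]),"turn z",-np.radians(d),"tilt",R[:2,2])
E
python3 - <<'E'
from h import *
st,R=tool();cal=calibration("wrist");w=camera("wrist");print(st["tool_pos"],R[:,0])
cv2.imwrite("pics/w1.png",w)
import json;json.dump({k:np.array(v).tolist() for k,v in cal.items()},open("w1.json","w"))
for P in([.485,.178,.053],[.485,.178,.076]):print(proj("wrist",P,cal))
E
```

```text
[0.484  0.1797 0.3496] [-0.9853 -0.171   0.0014]
[280.1767 201.7843]
[279.9534 211.5624]
```

View pics/w1.png

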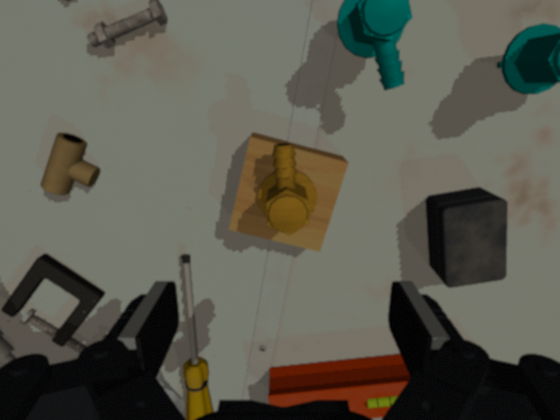

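Wrist view: the elbow has its cap at about (288,213), flange columns 257–317 and outlet end at about (285,148). I'll enlarge it for precise edges.

```bash
python3 - <<'E'
from h import *
w=cv2.imread("pics/w1.png");c=cv2.resize(w[130:250,220:360],(700,600),interpolation=cv2.INTER_CUBIC)
c=cv2.convertScaleAbs(c,alpha=1.5);cv2.imwrite("pics/w1c.png",c)
h=cv2.cvtColor(w,cv2.COLOR_BGR2HSV)
for p in((285,155),(288,215),(262,195),(245,200),(320,210)):print(p,h[p[1],p[0]])
E
```

```text
(285, 155) [ 20 207 118]
(288, 215) [ 20 213 110]
(262, 195) [ 20 211  75]
(245, 200) [ 16 151 115]
(320, 210) [ 18 150 119]
```

View pics/w1c.png

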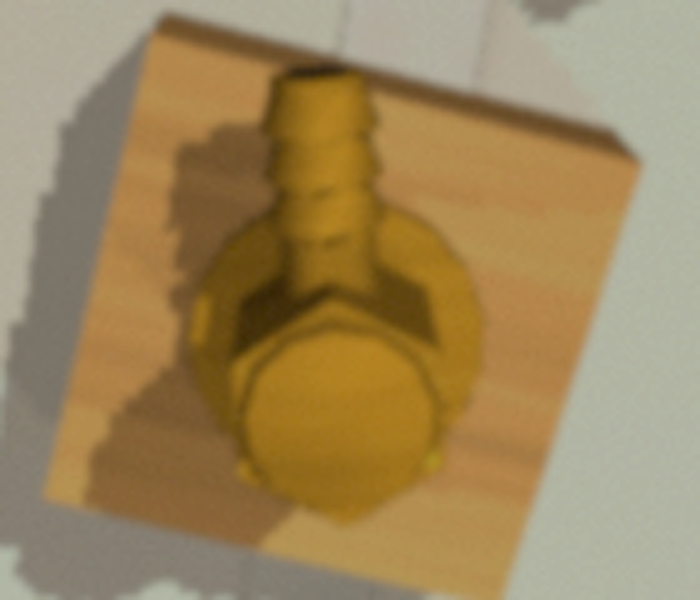

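The elbow is clear. In image pixels: cap disc centre (288.4,215), hexagon corners (286.6,188) and (289,234.4), flange centre column 287.3, and outlet tip (284.4,145).

```bash
python3 - <<'E'
from h import *
import json
cal={k:np.array(v) for k,v in json.load(open("w1.json")).items()}
g=lambda x,y,z:plane("wrist",(220+x/5-.4,130+y/5-.4),z,cal)
a=g(333,290,.071);b=g(345,522,.071);print("hex",(a+b)/2,np.linalg.norm(a-b))
cap=g(342,425,.075);print("cap",cap)
l,r=g(190,335,.033),g(483,335,.033);print("flange",(l+r)/2,np.linalg.norm(l-r))
o=g(322,70,.0605);print("outlet",o)
for c in((a+b)/2,cap):
    d=o-c;print(np.hypot(*d[:2]),np.degrees(np.arctan2(d[1],d[0])))
d=a-b;print("hexdir",np.degrees(np.arctan2(d[1],d[0])))
# stand top corners
P=[g(150,35,.03),g(635,160,.03),g(495,598,.03),g(45,500,.03)];print("stand",np.mean(P,0),[np.linalg.norm(P[i]-P[i-1]) for i in range(4)])
c=(a+b)/2
delta([c[0],c[1],.25],193)
E
```

```text
hex [0.4856 0.1834 0.071 ] 0.03482236491481245
cap [0.4866 0.184  0.075 ]
flange [0.4859 0.1835 0.033 ] 0.04736003807510302
outlet [0.4404 0.1731 0.0605]
0.04635052580033474 -167.13203598286515
0.047466864539881914 -166.76839269774734
hexdir -167.12766974778307
stand [0.4865 0.1828 0.03  ] [np.float64(0.07987605360247142), np.float64(0.07872553753441978), np.float64(0.07839534113331097), np.float64(0.07838778650983722)]
az -170.06673694360794 shift [-0.0025  0.0026  0.0998] turn z -0.05352465695850565 tilt [-0.0009  0.0005]
```

Request:
send_rows --deltas '[[0, [-0.0025, 0.003, 0.04], [0, 0, -0.0515]], [0, [-0.0025, 0.003, 0.08], [0, 0, -0.0515]], [0, [-0.0025, 0.003, 0.12], [0, 0, -0.0515]], [0, [-0.0025, 0.003, 0.138], [0, 0, -0.0515]], [0, [-0.0025, 0.003, 0.138], [0, 0, -0.0515]], [0, [-0.0025, 0.003, 0.138], [0, 0, -0.0515]]]'

```text
time_s: 1.9
tool_pos: [0.485, 0.1845, 0.2115]
ee_rot: [-0.001, -0.113, 0.994, -0.0]
wrist_force: [0.4, 0.3, 0.3]
width: 0.0856
grip_force: 0.0
```

```bash
python3 - <<'E'
from h import *
delta([.4858,.1835,.211],192.9);print(tool()[0]["tool_pos"])
E
```

```text
az -166.9924245282196 shift [-0.0005 -0.0012  0.0005] turn z 0.0018775461769536112 tilt [-0.0022 -0.0003]
[0.485  0.1845 0.2115]
```

Request:
send_rows --deltas '[[255, [-0.0005, -0.001, 0.0005], [0, 0, 0]], [255, [-0.0005, -0.001, 0.0005], [0, 0, 0]], [255, [-0.0005, -0.001, 0.0005], [0, 0, 0]], [255, [-0.0005, -0.001, 0.0005], [0, 0, 0]], [255, [-0.0005, -0.001, 0.0005], [0, 0, 0]], [255, [-0.0005, -0.001, 0.0005], [0, 0, 0]], [255, [-0.0005, -0.001, 0.0005], [0, 0, 0]], [255, [-0.0005, -0.001, 0.0005], [0, 0, 0]], [255, [-0.0005, -0.001, 0.0005], [0, 0, 0]], [255, [-0.0005, -0.001, 0.0005], [0, 0, 0]]]' --newtons 70

```text
time_s: 2.73
tool_pos: [0.4876, 0.1826, 0.2133]
ee_rot: [0.001, -0.112, 0.994, 0.0]
wrist_force: [-0.7, 0.3, 6.6]
width: 0.0289
grip_force: 70.2
```

Request:
send_rows --deltas '[[255, [0, 0, -0.01], [0, 0, 0]], [255, [0, 0, -0.03], [0, 0, 0]], [255, [0, 0, -0.06], [0, 0, 0]], [255, [0, 0, -0.09], [0, 0, 0]], [255, [0, 0, -0.12], [0, 0, 0]], [255, [0, 0, -0.12], [0, 0, 0]], [255, [0, 0, -0.12], [0, 0, 0]]]'

```text
time_s: 3.32
tool_pos: [0.4871, 0.1824, 0.3339]
ee_rot: [0.002, -0.112, 0.994, 0.0]
wrist_force: [0.8, -0.0, -3.1]
width: 0.0289
grip_force: 69.7
```

```bash
python3 - <<'E'
from h import *
delta([.535+.08,-.135,.331],192.9);s=tool()[0];print(s["tool_pos"],s["wrist_force"],s["width"],s["joint_pos"])
E
```

```text
az -167.13115589598928 shift [-0.054  -0.3379  0.0032] turn z -0.000543772966421943 tilt [0.004  0.0008]
[0.4871 0.1824 0.3339] [ 0.7554 -0.0446 -3.1324] 0.02893134334432062 [ 0.2152 -0.1471  1.9263 -0.0001  1.3583 -1.5802]
```

Request:
send_rows --deltas '[[255, [-0.006, -0.038, 0.003], [0, 0, 0]], [255, [-0.012, -0.076, 0.003], [0, 0, 0]], [255, [-0.018, -0.114, 0.003], [0, 0, 0]], [255, [-0.024, -0.152, 0.003], [0, 0, 0]], [255, [-0.03, -0.19, 0.003], [0, 0, 0]], [255, [-0.036, -0.228, 0.003], [0, 0, 0]], [255, [-0.042, -0.266, 0.003], [0, 0, 0]], [255, [-0.048, -0.304, 0.003], [0, 0, 0]], [255, [-0.054, -0.338, 0.003], [0, 0, 0]], [255, [-0.054, -0.338, 0.003], [0, 0, 0]]]'

```text
time_s: 4.15
tool_pos: [0.6151, -0.1402, 0.3259]
ee_rot: [-0.002, -0.109, 0.994, -0.001]
wrist_force: [-0.3, 1.4, -1.4]
width: 0.0292
grip_force: 70.2
```

Request:
send_rows --deltas '[[255, [0, 0, 0], [0, 0, 0]], [255, [0, 0, 0], [0, 0, 0]], [255, [0, 0, 0], [0, 0, 0]]]'

```text
time_s: 4.4
tool_pos: [0.614, -0.1339, 0.327]
ee_rot: [-0.001, -0.113, 0.994, 0.001]
wrist_force: [-0.3, 0.5, -2.0]
width: 0.0289
grip_force: 70.2
```

```bash
python3 - <<'E'
from h import *
import json
st,R=tool();cal=calibration("wrist");w=camera("wrist");print(st["tool_pos"],R)
json.dump({k:np.array(v).tolist() for k,v in cal.items()},open("w2.json","w"))
p=proj("wrist",[.535,-.14,.06],cal);print(p);cv2.imwrite("pics/w2.png",w)
x,y=p.astype(int);x0=max(0,x-75);y0=max(0,y-75);print(x0,y0)
a=cv2.resize(w[y0:y0+150,x0:x0+150],(600,600),interpolation=cv2.INTER_CUBIC)
cv2.imwrite("pics/w2c.png",np.hstack([cv2.convertScaleAbs(a,alpha=2),cv2.resize(w,(200,150)) if 0 else np.vstack([cv2.resize(w,(200,150)),np.zeros((450,200,3),np.uint8)])]))
E
```

```text
[ 0.614  -0.1339  0.327 ] [[-0.9746 -0.2239 -0.0027]
 [-0.2239  0.9746  0.0013]
 [ 0.0024  0.0019 -1.    ]]
[301.2278  93.0453]
226 18
```

View pics/w2c.png

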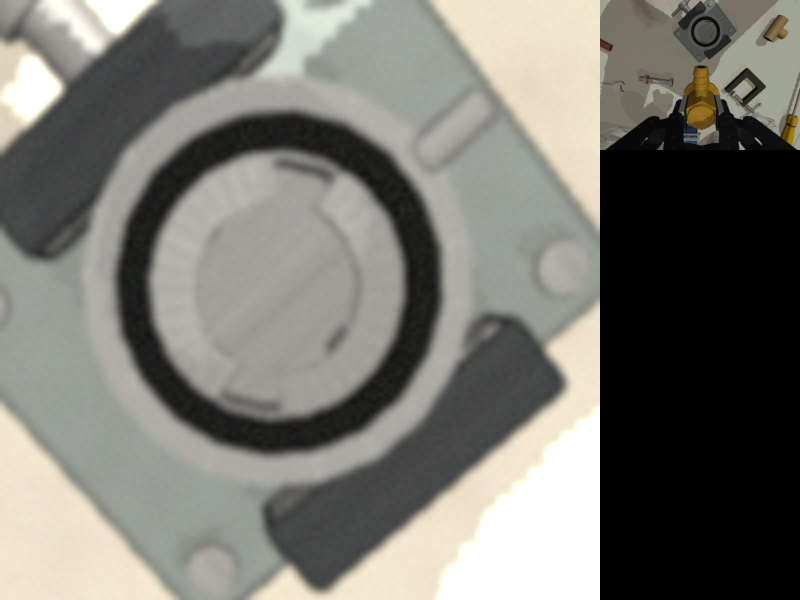

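The coupling is seen well: seal ring centre at crop (279,282), rib end at (484,104), and slots at (303,170) and (250,402). The slots' angle can be measured as a first guess for the feel.

```bash
python3 - <<'E'
from h import *
import json
cal={k:np.array(v) for k,v in json.load(open("w2.json")).items()}
g=lambda x,y,z:plane("wrist",(226+x/4-.4,18+y/4-.4),z,cal)
L,R_,T,B=g(117,282,.061),g(441,282,.061),g(279,111,.061),g(279,453,.061)
print("seal",(L+R_)/2,(T+B)/2,np.linalg.norm(L-R_),np.linalg.norm(T-B))
L,R_,T,B=g(83,281,.056),g(472,281,.056),g(279,75,.056),g(279,488,.056)
print("rim",(L+R_)/2,(T+B)/2,np.linalg.norm(L-R_),np.linalg.norm(T-B))
c=(g(117,282,.061)+g(441,282,.061)+g(279,111,.061)+g(279,453,.061))/4
az=lambda d:np.degrees(np.arctan2(d[1],d[0]))%360
for z in(.056,.051,.046):
    r=g(484,104,z)-c;r2=g(484,104,z)-g(424,155,z);print("rib",np.hypot(*r[:2]),az(r),az(r2))
for z in(.052,.048,.044):
    a,b=g(303,170,z),g(250,402,z);print("slot",(a+b)/2,np.linalg.norm(a-b),az(a-b))
    print(az(g(275,164,z)-c),az(g(332,178,z)-c),az(g(220,395,z)-c),az(g(279,410,z)-c))
E
```

```text
seal [ 0.533  -0.1442  0.061 ] [ 0.5339 -0.144   0.061 ] 0.0491463393668812 0.049318936036477724
rim [ 0.5329 -0.1443  0.056 ] [ 0.5342 -0.1438  0.056 ] 0.06024473196335138 0.06084199524399439
rib 0.039917058251871085 143.00640336554798 142.06928597367633
rib 0.04085823452348596 142.83552032063196 142.0692859736765
rib 0.04179975786625733 142.6723340268368 142.06928597367644
slot [ 0.5341 -0.1442  0.052 ] 0.03567672732754977 179.96673707781306
194.57305408533963 164.95916933041983 344.80004819646086 14.433050255174974
slot [ 0.5341 -0.144   0.048 ] 0.03625972740849933 179.96673707781312
194.16137477295578 164.57201255149891 345.15940406831254 14.80969413975314
slot [ 0.5341 -0.1439  0.044 ] 0.03684272748944889 179.96673707781312
193.76187469253605 164.199016667711 345.50899702736183 15.173655918121566
```

```bash
python3 - <<'E'
from h import *
w=cv2.imread("pics/w2.png");c=cv2.resize(w[170:360,210:370],(640,600) if 0 else (505,600),interpolation=cv2.INTER_CUBIC)
cv2.imwrite("pics/w2e.png",cv2.convertScaleAbs(c,alpha=1.8))
E
```

```text
(no output)
```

View pics/w2e.png

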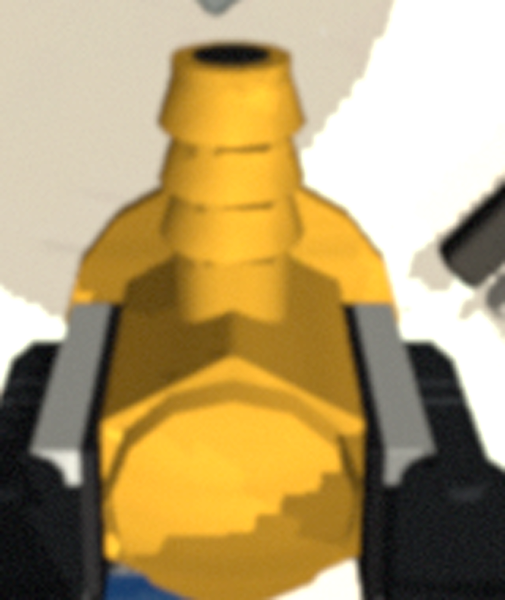

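```bash
python3 - <<'E'
from h import *
import json
cal={k:np.array(v) for k,v in json.load(open("w2.json")).items()}
st,R=tool();tp=np.array([.614,-.1339,.327])
for (x,y),dz,rx in(((233,312),.018,.01732),((232,43),.0075,.046)):
  for off in(.1603,.158):
    P=plane("wrist",(210+x/3.157-.4,170+y/3.157-.4),tp[2]-off+dz,cal);t=R.T@(P-tp);print(off,t-[rx,0,0])
print(st["tool_pos"],tool()[0]["joint_pos"])
delta([.5335,-.1441,.327],180)
E
```

```text
0.1603 [0.0061 0.0003 0.1423]
0.158 [0.0073 0.0003 0.14  ]
0.1603 [0.0044 0.0002 0.1529]
0.158 [0.005  0.0002 0.1506]
[ 0.6141 -0.1337  0.3275] [-0.3327  0.1188  1.6743  0.0002  1.3506 -2.1297]
az -167.0426285176082 shift [0.0809 0.008  0.0006] turn z 0.22614879477175648 tilt [-0.0019  0.0009]
```

```bash
python3 - <<'E'
from h import *
import json
from scipy.optimize import least_squares
cal={k:np.array(v) for k,v in json.load(open("w2.json")).items()}
st,R=tool();tp=np.array([.614,-.1339,.327])
w=cv2.imread("pics/w2.png");h=cv2.cvtColor(w,cv2.COLOR_BGR2HSV)
m=((abs(h[...,0].astype(int)-20)<6)&(h[...,1]>150)).astype(np.uint8)
pts=[]
for y in range(234,262):
    xs=np.where(m[y,225:345])[0]+225
    if len(xs) and xs[-1]-xs[0]>56: pts+=[(xs[0],y),(xs[-1],y)]
print(pts[::6])
for zt in(.172,.178,.183,.188):
    Q=np.array([R.T@(plane("wrist",p,tp[2]-zt,cal)-tp) for p in pts])[:,:2]
    f=least_squares(lambda u:np.hypot(Q[:,0]-u[0],Q[:,1]-u[1])-u[2],[0,0,.024]);print(zt,f.x,np.sqrt(f.cost*2/len(Q)))
E
```

```text
[(np.int64(253), 234), (np.int64(249), 237), (np.int64(245), 240), (np.int64(243), 243), (np.int64(241), 246), (np.int64(238), 249), (np.int64(237), 252), (np.int64(236), 255), (np.int64(235), 258), (np.int64(234), 261)]
0.172 [0.0064 0.0003 0.0215] 0.00013789411320986624
0.178 [0.0032 0.0003 0.0224] 0.0001437296554788835
0.183 [0.0006 0.0003 0.0232] 0.00014859260736951245
0.188 [-0.0021  0.0003  0.0239] 0.00015345555926026382
```

Request:
send_rows --deltas '[[255, [0.03, 0.003, 0], [0, 0, 0]], [255, [0.06, 0.006, 0], [0, 0, 0]], [255, [0.079, 0.007, 0.01], [0, 0, 0]], [255, [0.079, 0.007, 0.027], [0, 0, 0]], [255, [0.079, 0.007, 0.027], [0, 0, 0]], [255, [0.079, 0.007, 0.027], [0, 0, 0]], [255, [0.079, 0.007, 0.027], [0, 0, 0]], [255, [0.079, 0.007, 0.027], [0, 0, 0]]]'

```text
time_s: 5.12
tool_pos: [0.5369, -0.1456, 0.3029]
ee_rot: [0.001, -0.113, 0.994, -0.0]
wrist_force: [0.3, -0.4, -1.8]
width: 0.0291
grip_force: 70.2
```

```bash
python3 - <<'E'
from h import *
delta([.5352,-.1444,.265],193);s=tool()[0];print(s["tool_pos"],s["wrist_force"])
E
```

```text
az -167.0694818045727 shift [0.0015 0.0015 0.0379] turn z -0.0012126862600201796 tilt [ 0.0019 -0.0008]
[ 0.5369 -0.1456  0.3029] [ 0.3173 -0.3705 -1.7989]
```

Request:
send_rows --deltas '[[255, [0.001, 0.001, 0.015], [0, 0, 0]], [255, [0.001, 0.001, 0.028], [0, 0, 0]], [255, [0.001, 0.001, 0.038], [0, 0, 0]], [255, [0.001, 0.001, 0.038], [0, 0, 0]], [255, [0.001, 0.001, 0.038], [0, 0, 0]], [255, [0.001, 0.001, 0.038], [0, 0, 0]]]'

```text
time_s: 5.62
tool_pos: [0.5352, -0.1452, 0.2639]
ee_rot: [0.0, -0.112, 0.994, -0.0]
wrist_force: [0.6, 1.0, -2.1]
width: 0.0294
grip_force: 70.2
```

```bash
python3 - <<'E'
from h import *
delta([.5352,-.1444,.254],193);s=tool()[0];print(s["tool_pos"],s["wrist_force"],s["moment"])
E
```

```text
az -167.12481153870132 shift [-0.0002  0.0008  0.0099] turn z -0.002178372294818908 tilt [ 0.0003 -0.0001]
[ 0.5352 -0.1452  0.2639] [ 0.6244  0.9782 -2.0727] [ 0.0212  0.0286 -0.0265]
```

Free so far. I'll descend in small steps until the pins touch the ledge, expected at TCP z of about 0.254.

Request:
send_rows --deltas '[[255, [0, 0.001, 0.004], [0, 0, 0]], [255, [0, 0.001, 0.008], [0, 0, 0]], [255, [0, 0.001, 0.01], [0, 0, 0]], [255, [0, 0.001, 0.01], [0, 0, 0]], [255, [0, 0.001, 0.01], [0, 0, 0]]]'

```text
time_s: 6.03
tool_pos: [0.5347, -0.1441, 0.2536]
ee_rot: [0.0, -0.112, 0.994, 0.0]
wrist_force: [-0.4, 0.1, -2.3]
width: 0.029
grip_force: 70.4
```

Request:
send_rows --deltas '[[255, [0, 0, 0.001], [0, 0, 0]], [255, [0, 0, 0.002], [0, 0, 0]], [255, [0, 0, 0.002], [0, 0, 0]], [255, [0, 0, 0.002], [0, 0, 0]]]'

```text
time_s: 6.37
tool_pos: [0.535, -0.1442, 0.2529]
ee_rot: [0.0, -0.112, 0.994, -0.0]
wrist_force: [-2.6, 1.3, 4.9]
width: 0.029
grip_force: 71.3
```

Pins are on the ledge with about 7 N net. Now I'll turn clockwise under light pressure.

Request:
send_rows --deltas '[[255, [0, 0, 0], [0, 0, 0.03]], [255, [0, 0, 0], [0, 0, 0.06]], [255, [0, 0, 0], [0, 0, 0.09]], [255, [0, 0, 0], [0, 0, 0.12]], [255, [0, 0, 0], [0, 0, 0.15]], [255, [0, 0, 0], [0, 0, 0.15]]]'

```text
time_s: 6.87
tool_pos: [0.5347, -0.1441, 0.2515]
ee_rot: [0.0, -0.037, 0.999, -0.0]
wrist_force: [0.1, -0.5, -2.4]
width: 0.0286
grip_force: 70.3
```

The resistance vanished at about 184°, so the pins are probably in the slots. I'll lower gently.

Request:
send_rows --deltas '[[255, [0, 0, 0.001], [0, 0, 0.015]], [255, [0, 0, 0.002], [0, 0, 0.03]], [255, [0, 0, 0.003], [0, 0, 0.03]], [255, [0, 0, 0.003], [0, 0, 0.03]]]'

```text
time_s: 7.2
tool_pos: [0.5345, -0.144, 0.2481]
ee_rot: [-0.0, -0.022, 1.0, 0.0]
wrist_force: [-0.6, 0.1, -3.0]
width: 0.0287
grip_force: 70.2
```

Request:
send_rows --deltas '[[255, [0, 0, 0.0015], [0, 0, 0.03]], [255, [0, 0, 0.003], [0, 0, 0.03]], [255, [0, 0, 0.004], [0, 0, 0.03]], [255, [0, 0, 0.005], [0, 0, 0.03]], [255, [0, 0, 0.005], [0, 0, 0.03]], [255, [0, 0, 0.005], [0, 0, 0.03]]]'

```text
time_s: 7.7
tool_pos: [0.5348, -0.1441, 0.2437]
ee_rot: [-0.0, -0.008, 1.0, 0.0]
wrist_force: [-0.1, -0.1, -0.5]
width: 0.0289
grip_force: 70.3
```

Seated on the seal at about 181°. Now I'll turn clockwise, following the draw-down, with a firmer grip.

Request:
send_rows --deltas '[[255, [0, 0, 0.0005], [0, 0, 0.04]], [255, [0, 0, 0.0005], [0, 0, 0.08]], [255, [0, 0, 0.0005], [0, 0, 0.12]], [255, [0, 0, 0.0005], [0, 0, 0.16]], [255, [0, 0, 0.0007], [0, 0, 0.2]], [255, [0, 0, 0.001], [0, 0, 0.2]], [255, [0, 0, 0.001], [0, 0, 0.2]]]' --newtons 110

```text
time_s: 8.28
tool_pos: [0.535, -0.1442, 0.2432]
ee_rot: [0.001, 0.092, 0.996, -0.0]
wrist_force: [-0.3, 0.3, 0.7]
width: 0.0287
grip_force: 108.9
```

```bash
python3 - <<'E'
from h import *
delta([.5346,-.1444,.243],142.8);s=tool()[0];print(s["tool_pos"],s["wrist_force"],s["moment"])
E
```

```text
az 169.4449132049374 shift [ 0.0004 -0.0003  0.0002] turn z 0.46504146433427196 tilt [ 0.0013 -0.0004]
[ 0.535  -0.1442  0.2432] [-0.2516  0.275   0.6609] [ 0.0605 -0.0431 -0.0273]
```

Request:
send_rows --deltas '[[255, [0, 0, 0.0005], [0, 0, 0.03]], [255, [0, -0.0003, 0.001], [0, 0, 0.06]], [255, [0, -0.0003, 0.0013], [0, 0, 0.09]], [255, [0, -0.0003, 0.0016], [0, 0, 0.12]], [255, [0, -0.0003, 0.0019], [0, 0, 0.15]], [255, [0, -0.0003, 0.0022], [0, 0, 0.18]], [255, [0, -0.0003, 0.0022], [0, 0, 0.18]]]'

```text
time_s: 8.87
tool_pos: [0.5353, -0.1447, 0.2418]
ee_rot: [0.001, 0.181, 0.983, -0.0]
wrist_force: [-0.6, -0.7, 4.2]
width: 0.0282
grip_force: 109.5
```

```bash
python3 - <<'E'
from h import *
delta([.5346,-.1444,.243],142.8);s=tool()[0];print(s["tool_pos"],s["wrist_force"],s["moment"])
E
```

```text
az 159.09085691002332 shift [ 0.0007  0.0001 -0.0012] turn z 0.2843290910511764 tilt [ 0.0022 -0.0011]
[ 0.5353 -0.1447  0.2418] [-0.5979 -0.6618  4.2384] [ 0.0408  0.0196 -0.1043]
```

Request:
send_rows --deltas '[[255, [0, -0.0003, 0.0003], [0, 0, 0.03]], [255, [0, -0.0003, 0.0005], [0, 0, 0.06]], [255, [0, -0.0003, 0.0007], [0, 0, 0.09]], [255, [0, -0.0003, 0.0009], [0, 0, 0.12]], [255, [0, -0.0003, 0.001], [0, 0, 0.15]], [255, [0, -0.0003, 0.001], [0, 0, 0.18]], [255, [0, -0.0003, 0.001], [0, 0, 0.18]], [255, [0, -0.0003, 0.001], [0, 0, 0.18]]]'

```text
time_s: 9.53
tool_pos: [0.5353, -0.1451, 0.2411]
ee_rot: [0.002, 0.269, 0.963, -0.0]
wrist_force: [0.1, -0.5, 5.4]
width: 0.0283
grip_force: 109.7
```

```bash
python3 - <<'E'
from h import *
delta([.5346,-.1444,.243],142.8);s=tool()[0];print(s["tool_pos"],s["wrist_force"],s["moment"])
E
```

```text
az 148.83083987894156 shift [ 0.001   0.0002 -0.0019] turn z 0.10525801254810627 tilt [ 0.0027 -0.0014]
[ 0.5353 -0.1451  0.2411] [ 0.1011 -0.4599  5.4069] [-0.0195  0.1458 -0.0932]
```

Request:
send_rows --deltas '[[255, [0, -0.0002, -0.0008], [0, 0, 0]], [255, [0, -0.0002, -0.0016], [0, 0, 0.02]], [255, [0, -0.0002, -0.002], [0, 0, 0.04]], [255, [0, -0.0002, -0.002], [0, 0, 0.06]], [255, [0, -0.0002, -0.002], [0, 0, 0.08]], [255, [0, -0.0002, -0.002], [0, 0, 0.08]], [255, [0, -0.0002, -0.002], [0, 0, 0.08]]]'

```text
time_s: 10.12
tool_pos: [0.5347, -0.145, 0.2418]
ee_rot: [0.001, 0.308, 0.951, -0.0]
wrist_force: [1.5, -1.0, 4.3]
width: 0.0284
grip_force: 109.5
```

```bash
python3 - <<'E'
from h import *
import json
delta([.5346,-.1444,.243],142.8);s=tool()[0];print(s["tool_pos"],s["wrist_force"],s["moment"])
cal=calibration("wrist");w=camera("wrist");json.dump({k:np.array(v).tolist() for k,v in cal.items()},open("w3.json","w"))
cv2.imwrite("pics/w3.png",w);c=cv2.resize(w[120:340,180:390],(573,600),interpolation=cv2.INTER_CUBIC);cv2.imwrite("pics/w3c.png",cv2.convertScaleAbs(c,alpha=1.8))
E
```

```text
az 144.15926572198987 shift [ 0.0004  0.0005 -0.0012] turn z 0.023723662258220892 tilt [ 0.0011 -0.0005]
[ 0.5347 -0.145   0.2418] [ 1.4513 -1.0138  4.3487] [-0.236  -0.3169 -0.0548]
```

View pics/w3c.png

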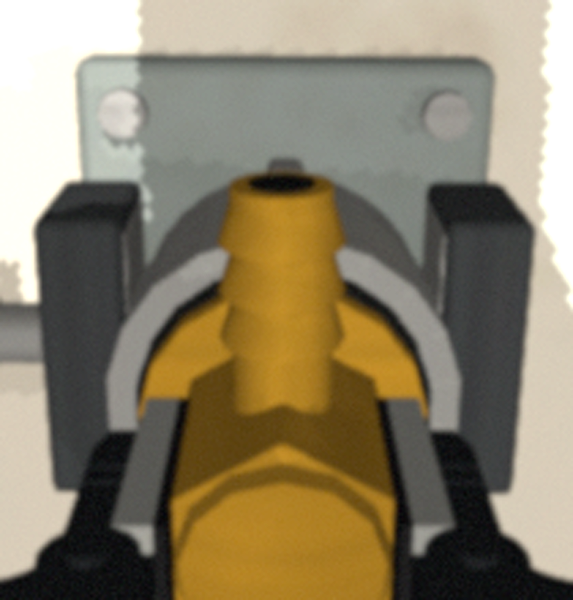

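The rib end shows at (286,165), just behind the outlet tip (283,183). About 1° is left. I'll finish the turn while easing the downward command, to see whether the thread holds.

Request:
send_rows --deltas '[[255, [0, 0.0003, -0.0005], [0, 0, 0.01]], [255, [0, 0.0003, -0.001], [0, 0, 0.022]], [255, [0, 0.0003, -0.0015], [0, 0, 0.022]], [255, [0, 0.0003, -0.0018], [0, 0, 0.022]], [255, [0, 0.0003, -0.0018], [0, 0, 0.022]], [255, [0, 0.0003, -0.0018], [0, 0, 0.022]]]'

```text
time_s: 10.67
tool_pos: [0.5345, -0.1446, 0.2425]
ee_rot: [-0.0, 0.318, 0.948, -0.0]
wrist_force: [3.9, -1.8, -1.8]
width: 0.0281
grip_force: 109.0
```

```bash
python3 - <<'E'
from h import *
delta([.5346,-.1444,.243],142.8);s=tool()[0];print(s["tool_pos"],s["wrist_force"],s["moment"])
E
```

```text
az 142.90805653217345 shift [-0.      0.0002 -0.0005] turn z 0.0018859422647136334 tilt [-0.0002  0.    ]
[ 0.5345 -0.1446  0.2425] [ 3.8657 -1.825  -1.7765] [-0.4688 -0.803  -0.0026]
```

Request:
send_rows --deltas '[[0, [0, 0, 0], [0, 0, 0]], [0, [0, 0, 0], [0, 0, 0]], [0, [0, 0, 0], [0, 0, 0]], [0, [0, 0, 0], [0, 0, 0]], [0, [0, 0, 0], [0, 0, 0]], [0, [0, 0, 0], [0, 0, 0]], [0, [0, 0, -0.04], [0, 0, 0]], [0, [0, 0, -0.08], [0, 0, 0]], [0, [0, 0, -0.1], [0, 0, 0]], [0, [0, 0, -0.1], [0, 0, 0]]]'

```text
time_s: 11.5
tool_pos: [0.5362, -0.1452, 0.3504]
ee_rot: [0.006, 0.318, 0.948, -0.0]
wrist_force: [0.8, -0.2, -0.0]
width: 0.0853
grip_force: 0.0
```

```bash
python3 - <<'E'
from h import *
import json
s,R=tool();print(s["tool_pos"],s["wrist_force"],R[:,0])
cal=calibration("wrist");w=camera("wrist");json.dump({k:np.array(v).tolist() for k,v in cal.items()},open("w4.json","w"))
cv2.imwrite("pics/w4.png",w);p=proj("wrist",[.5335,-.1441,.08],cal);print(p);x,y=p.astype(int);x0=x-75;y0=max(0,y-85);print(x0,y0)
c=cv2.resize(w[y0:y0+150,x0:x0+150],(600,600),interpolation=cv2.INTER_CUBIC);cv2.imwrite("pics/w4c.png",cv2.convertScaleAbs(c,alpha=1.8))
E
```

```text
[ 0.5362 -0.1452  0.3504] [ 0.8068 -0.2354 -0.0087] [-0.7977  0.6029 -0.0111]
[280.5768 203.7287]
205 118
```

View pics/w4c.png

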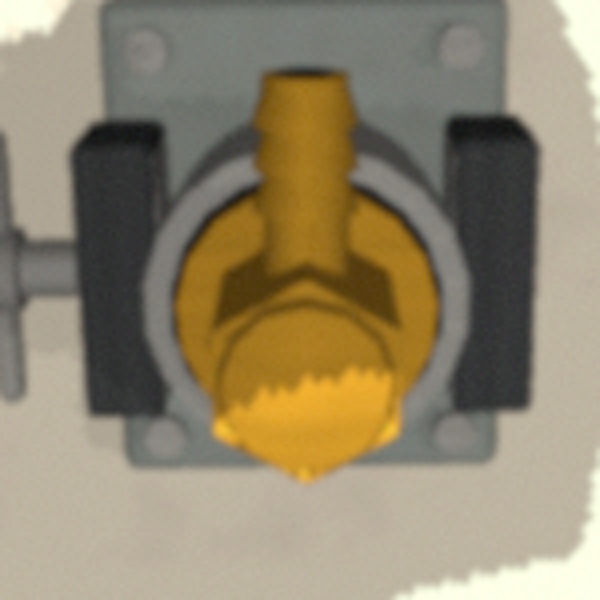

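Released: the elbow is upright in the coupling, with its outlet (tip 306,73) hiding the rib. I'll check its angle and height numerically.

```bash
python3 - <<'E'
from h import *
import json
cal={k:np.array(v) for k,v in json.load(open("w4.json")).items()}
g=lambda x,y,z:plane("wrist",(205+x/4-.4,118+y/4-.4),z,cal)
az=lambda d:np.degrees(np.arctan2(d[1],d[0]))%360
z=.0815
a,b=g(305,266,z+.018),g(306,478,z+.018);print("hex",(a+b)/2,np.linalg.norm(a-b),az(a-b))
o=g(306,73,z+.0075);print("outlet",o,az(o-(a+b)/2),np.hypot(*(o-(a+b)/2)[:2]),az(o-np.array([.5335,-.1441,0])))
# barb width centres
for y,l,r in((100,258,356),(160,255,356),(230,265,348)):print(az(g((l+r)/2,y,z+.004)-(a+b)/2))
# vise base side edges & jaws directions vs w2
print("base L/R bolts",az(g(147,50,.012)-g(166,437,.012)),az(g(462,45,.012)-g(455,433,.012)))
c2={k:np.array(v) for k,v in json.load(open("w2.json")).items()}
g2=lambda x,y,z:plane("wrist",(226+x/4-.4,18+y/4-.4),z,c2)
print("w2 bolts",az(g2(562,266,.012)-g2(212,567,.012)))
# triangulate the cap centre from the fixed cameras
t=camera("top");s=camera("scene");P=np.array([.5335,-.1441,.1]);
for n,im in(("top",t),("scene",s)):
    h=cv2.cvtColor(im,cv2.COLOR_BGR2HSV);u=proj(n,P);x,y=u.astype(int)
    m=np.zeros(h.shape[:2],np.uint8);m[y-20:y+20,x-20:x+20]=((abs(h[...,0].astype(int)-20)<7)&(h[...,1]>140))[y-20:y+20,x-20:x+20]
    ys,xs=np.where(m);print(n,u,xs.min(),xs.max(),ys.min(),ys.max(),[proj(n,[.5335,-.1441,q]) for q in(.104,.107)])
E
```

```text
hex [ 0.5326 -0.143   0.0995] 0.03541593196085774 143.07622572033446
outlet [ 0.4962 -0.1154  0.089 ] 142.75691453230962 0.04563151458400282 142.37139442465852
142.5380080664851
142.88315035453994
142.45288532111402
base L/R bolts 143.65667660186992 143.76585264685116
w2 bolts 143.7588115349203
top [326.0532 190.5644] 317 330 190 201 [array([326.2175, 190.3689]), array([326.3415, 190.2215])]
scene [327.4897 212.2716] 314 332 210 228 [array([327.6124, 211.2182]), array([327.7046, 210.4253])]
```

```bash
python3 -c "
from station import *
print(job_done())"
```

```text
the job is handed in; nothing more can be done
None
```

I screwed the brass elbow into the coupling, let go and handed the job in: the outlet measured 142.8° against 142.8° for the rib (about 1° uncertain), but I felt little stiffness (about 0.1 N m) and didn't confirm the final height to the millimetre.

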